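Slide out the hob's control box and press its knob home

ROBOT

A 6-joint arm with a two-finger parallel gripper is mounted at the origin on a cart in front of the work surface, level with it; the furniture and walls round the work are solid. World frame = base frame: x ahead of the robot, y to its left, z up, the work surface at z = 0. Lengths are in m, angles in rad, forces in N, time in s.
With the tool pointing down it reaches from about 0.35 to 0.85 m from the base axis. Payload 8.1 kg.
Tool frame: the origin (TCP) lies at the very end of the fingers, on their centre line; the grasp point (between the pads) lies arm.grip_point_offset behind it (arm.grip_point_offset is the distance from the TCP to the grasp point, in m); z points along the fingers, y is the direction in which the jaws open and shut (so a half turn about z gives the same grasp; the last joint's range is limited). The gripper opens to 93 mm and grips with 3 to 60 N. Pads are 15 mm wide; open, the fingers measure 128 mm over their backs; the gripper's body (75 mm by 188 mm) begins 65 mm behind the grasp point.
Start: joints at [-1.424, 0.13, 1.488, -0, 1.523, -0.085], TCP at [0.138, -0.584, 0.219] pointing down, gripper open.
Joint ranges: [-2.96, 2.96], [-0.89, 2.26], [0.02, 2.5], [-1.34, 4.48], [0, 2.73], [-2.66, 2.66]. Speed limits (rad/s): [2.39, 2.39, 2.79, 3.14, 3.14, 3.14].

INTERFACE

Orientations are given as a 3x3 rotation matrix whose columns are the frame's x, y, z axes.
In Python, from station import arm gives the robot as it stands. The module is installed in compiled form; this text tells all that it offers.
- The arm moves only by the tool move_arm, never from a script. Its argument "series" is a list of rows, each a list of 3 entries, a list of its own where there are three numbers: the shift along the tool's x, y, z in cm, then the turn, a rotation vector about the tool's x, y, z in rad, then the closure, from 0 (fully open) to 1 (shut). In form: [[[dx, dy, dz], [ax, ay, az], grip], ...]. A call has 1 to 20 rows; each row is the pose to reach, as a shift and turn from the pose commanded when the call began, along the tool's axes at that moment; what a row does not reach only later rows make up. A row lasts 1/12 s, in which the tool goes at most 41.7 mm and 7.16 degrees, less where a joint would pass 70% of its speed; a pose out of reach is approached as far as the arm can. A call with a gripper value outside its range is refused whole. The fingers move at their own pace and stop on an object; "force" is the grip in N (left out, the last holds). Time passes only in rows, so rows that repeat a pose let the fingers close. It gives the time, the measured TCP pose, the force and the opening at its end, in the units of the state.
- arm.read_state(): the state, without advancing time (a new reading comes with each control period).
- arm.get_image(name): name is "scene" or "top" or "wrist"; returns the picture (400x640x3 uint8, red, green, blue); there is no depth.
- arm.get_calibration(name): a dict with "K" (3x3 intrinsics, pixels), "T" (4x4, takes a point from camera to world coordinates); the wrist camera has in their place "T_tool_cam" (4x4, takes a point from camera to tool coordinates, whose origin is the TCP and whose axes are the flange's). Camera axes: x right, y up, looking along -z (the intrinsics and any distortion apply to the point x, -y, -z); pixel columns grow to the right and rows downward; lengths in m; the calibration is good to about 2 mm. A picture is of the moment at which its call begins: read the wrist's pose just before it. get_calibration takes no time and is no camera call.
- arm.hand_in(): hands the job in, once; it reports no verdict.
The state is a dict: "t": time; "joints": joint angles; "qvel": joint speeds; "joint_efforts": joint torques, N m; "ee_pos": TCP position; "ee_rot": TCP orientation; "contact_force": force on the tool from outside, world axes, zero at the start; "moment": the same for the moment, N m; "gripper_width": finger opening in m.
Only numpy, scipy, OpenCV 4.12 (cv2) and the standard library are available. Lean on these libraries where they do the work, as an engineer would, in place of code of your own. Each camera call takes 0.05 s, during which the arm holds its last target.

TASK

The hob's control box is parked under the edge of the hob and its knob lies loose on the worktop. Slide the box out along its rail until it clicks into its working station, then push the knob fully home onto the D-shaped spindle, turned so that the flat in the knob matches the flat of the spindle. Keep pressing: finish while the gripper still holds the knob pushed well down against the spindle's spring, and leave the spice jar, the bowl and the jam jar where they stand.

Things in the scene. Friction and masses are not known exactly. Their poses are not given: they have to be found in the camera images.
- hob: Fixed white and steel one-burner hob. Origin: worktop level, under the spindle when the box is fully parked; x away from the robot, y left, z up (yaw up to 0.12). Hob proper: y +65..285, x -120..120 mm, deck 92 mm high, pan support to 122. A steel overhang (z 86-94, x -35..68 mm, rear wall) covers the parked box to y -46. A low rail (x -56..56 mm) runs right from it to y -230 and carries the box.
- control_box (a joint): Slide of the control box along the rail, m: 0 parked under the overhang, grows toward the hob's -y; starts at 0 to 0.025, end stop 0.165. Friction 1 N. A sprung detent holds it at 0.130, the working station: 7 to 12 N takes it over a ridge that begins 13 mm before, and it snaps in over the last 6 mm. Leaving takes the same push either way; if overshot, push it back.
- fin_top (a point): Middle of the top edge of the box's steel push fin, an upright tab on the box's robot side, outside the overhang: 12 mm thick along the rail (hob's y), 28 mm wide (x), top 80 mm above the worktop; the box top beside it (80 x 80 mm box) is 50 mm high. Axes as the hob's. It lies 58 mm nearer the robot and 30 mm further along -y than the spindle axis.
- station (a point): Point on the hob above which the spindle's axis stands when the box is in the detent; height 50 mm, level with the top of the box.
- spindle_tip (a point): Centre, on the axis, of the top of the upright brass D-spindle on the box: 18 mm diameter with one flat 2.5 mm from the axis, 28 mm tall, tip 78 mm above the worktop, last 3 mm tapered by 1.5 mm. +x points square out of the flat, z up. It stands turned by up to 0.45 rad from the hob's x, and turns only stiffly (0.12 N m).
- spindle_press (a joint): How far the spindle is pushed down into the box, m: 0 at rest (held up by a spring), 0.006 at its stop. It begins to move at 5 N and reaches the stop at about 9 N.
- knob: Loose black cooker knob, 60 g, standing upright. Origin: centre of underside. Skirt 48 mm wide to z 9, hub 40 mm wide to z 24; grip bar on top, z 24 to 50 mm, 14 mm wide (y), parallel sides from x -22 to +13 mm, then a pointed nose to x +21, white line on top. Pinch the bar across y, fingertips just above the hub. It starts with the nose within 0.8 rad of straight ahead (+x).
- knob_bore (a point): Centre of the mouth of the D-shaped bore in the knob's underside (same point and axes as the knob's origin): 19.4 mm diameter, 18 mm deep, its flat 3.3 mm from the axis on the nose (+x) side. It goes on when the nose points the way the spindle's flat faces (within about 0.12 rad); fully home, this point is 18 mm below the spindle's tip.
- salt_jar: Loose spice jar with black cap, 41 mm diameter, 105 mm tall; origin at the centre of its underside. It and the knob stand in two places that are swapped at random. Leave it.
- bowl: Loose light blue bowl, 135 mm diameter, 69 mm tall, right of the rail; origin at the centre of its underside. Leave it.
- jam_jar: Loose jam jar with a pale lid, 69 mm diameter, 99 mm tall, behind on the right; origin at the centre of its underside. Leave it.
There are look-alikes about, which are no part of the job. Of the things shaped like the knob, the black one is meant.

How it is judged:
By the outcome, as a careful person would: the job done as asked, in the order asked, and still so for the second after the job is handed in, while the arm keeps its last pose, push and grip.
It also fails if it takes over 58 s, if anything falls off the work surface, if the arm or the gripper's body presses on something with over 40 N, if the wrist force passes 120 N, or if a joint passes its speed limit or range.

## Working session

There is one attempt and no reset: what is moved stays moved. The work goes in short steps, Python scripts to look and compute and a tool call to move; the robot and the scene stay as the last step left them, time stands still between calls to the robot, and variables do not carry over. Pictures are saved under pics/ and viewed, and the job is handed in when it is done.

Besides the shell and the picture viewer there is one more tool, called after "Emit:" as a command line: name --argument value ..., lists and objects as JSON in quotes. move_arm: Moves the arm, as the interface text tells. Its arguments: {"type":"object","properties":{"series":{"type":"array","items":{"type":"array"}},"force":{"type":"number"}},"required":["series"]}

```bash
mkdir -p pics; python3 - <<'E'
from station import arm
import cv2
s=arm.read_state()
for k,v in s.items(): print(k,v)
print(arm.grip_point_offset)
for n in ("scene","top","wrist"):
    c=arm.get_calibration(n); print(n,c)
    cv2.imwrite(f"pics/{n}0.png",arm.get_image(n)[:,:,::-1])
E
```

```text
t 0.0
joints [-1.42445671e+00  1.31164300e-01  1.48924618e+00  1.15134633e-07
  1.52299996e+00 -8.53691890e-02]
qvel [ 0.00030754  0.00214595  0.00141252 -0.00041795 -0.0020494  -0.00039633]
joint_efforts [-8.54212904e-04 -5.59833956e+01 -4.91767001e+01  7.68398121e-02
  3.50223714e-02 -1.28027923e-04]
ee_pos [ 0.13774279 -0.58340232  0.21760375]
ee_rot [[ 9.73275425e-01  2.29640755e-01 -2.64951773e-04]
 [ 2.29640856e-01 -9.73273776e-01  1.79837246e-03]
 [ 1.55108996e-04 -1.81115547e-03 -9.99998348e-01]]
contact_force [ 0.50684197 -0.30901074  1.35930025]
moment [ 0.02152356 -0.02062081  0.0043591 ]
gripper_width 0.09301033895589718
0.0188
scene {'K': array([[362.40774741,   0.        , 317.24647085],
       [  0.        , 362.40774741, 206.9879778 ],
       [  0.        ,   0.        ,   1.        ]]), 'T': array([[-0.89884136,  0.32986361, -0.28857271,  0.2145699 ],
       [-0.43817263, -0.66217946,  0.60788413,  0.42797726],
       [ 0.00943193,  0.67283606,  0.73973149,  0.7807256 ],
       [ 0.        ,  0.        ,  0.        ,  1.        ]])}
top {'K': array([[387.11825654,   
[... 204 characters left out ...]
[-0.9998263 , -0.01397715,  0.01232897, -0.1619412 ],
       [ 0.00939065,  0.19360952,  0.98103373,  1.13672436],
       [ 0.        ,  0.        ,  0.        ,  1.        ]])}
wrist {'K': array([[352.34237303,   0.        , 315.44716356],
       [  0.        , 352.34237303, 194.17063747],
       [  0.        ,   0.        ,   1.        ]]), 'T_tool_cam': array([[ 9.72248701e-05,  9.65774522e-01,  2.59383045e-01,
         7.13379446e-02],
       [ 9.99999573e-01,  1.44552238e-04, -9.13050033e-04,
         7.42819856e-04],
       [-9.19294858e-04,  2.59383023e-01, -9.65774095e-01,
        -1.66062652e-01],
       [ 0.00000000e+00,  0.00000000e+00,  0.00000000e+00,
         1.00000000e+00]])}
```

View pics/scene0.png

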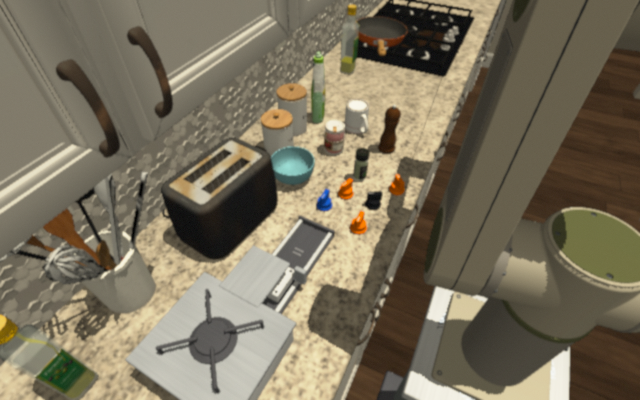

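View pics/top0.png

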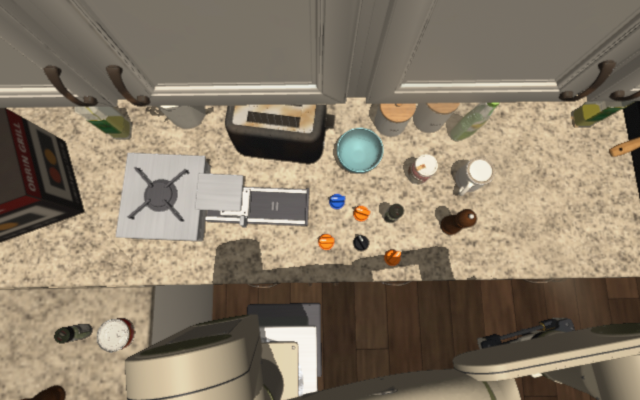

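View pics/wrist0.png

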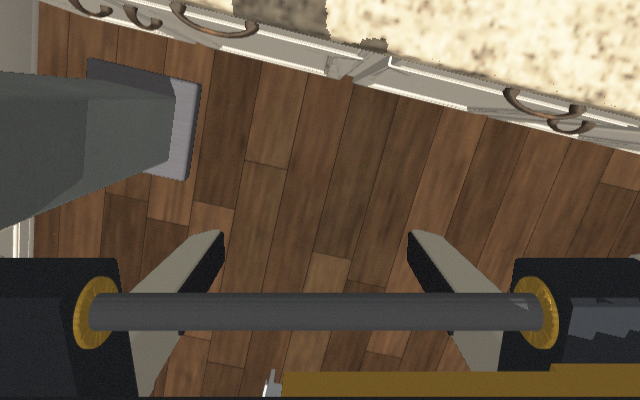

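The top view shows the hob left (160,195), the rail with the fin near (240,205), the black knob near (361,242), and the spice jar near (395,212). I'll enlarge these areas.

```bash
cat > h.py <<'E'
import numpy as np, cv2
from station import arm
def px2plane(n,u,v,z,T=None):
    c=arm.get_calibration(n); K=c['K']; T=c['T'] if T is None else T
    d=np.array([(u-K[0,2])/K[0,0],-(v-K[1,2])/K[1,1],-1.0]); d=T[:3,:3]@d; o=T[:3,3]
    return o+d*(z-o[2])/d[2]
def wristT(s):
    T=np.eye(4);T[:3,:3]=s['ee_rot'];T[:3,3]=s['ee_pos'];return T@arm.get_calibration('wrist')['T_tool_cam']
def proj(n,p,T=None):
    c=arm.get_calibration(n);K=c['K'];T=c['T'] if T is None else T
    q=np.linalg.inv(T)@np.r_[p,1]; return K[0,2]+K[0,0]*q[0]/-q[2], K[1,2]-K[1,1]*q[1]/-q[2]
def crop(src,dst,x0,y0,x1,y1,f):
    im=cv2.imread(src)[y0:y1,x0:x1]; cv2.imwrite(dst,cv2.resize(im,None,fx=f,fy=f,interpolation=cv2.INTER_CUBIC))
E
python3 - <<'E'
from h import *
crop('pics/top0.png','pics/t0a.png',190,160,320,240,6)
crop('pics/top0.png','pics/t0b.png',310,180,420,270,7)
crop('pics/scene0.png','pics/s0a.png',220,180,420,310,4)
E
```

```text
(no output)
```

View pics/t0a.png

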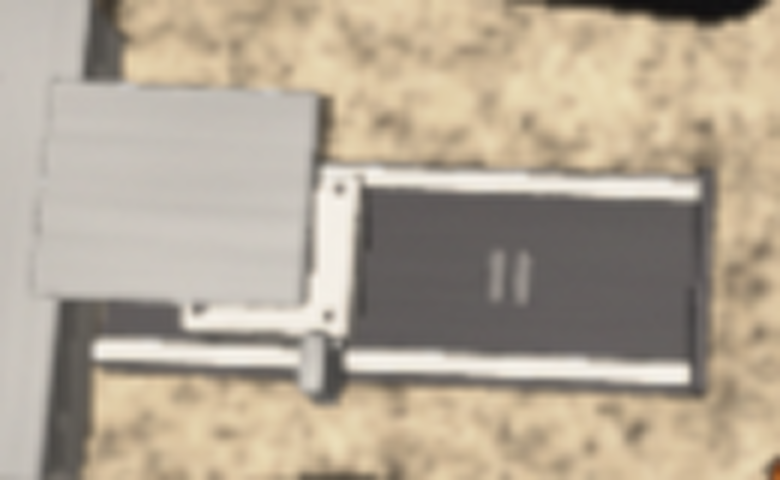

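View pics/t0b.png

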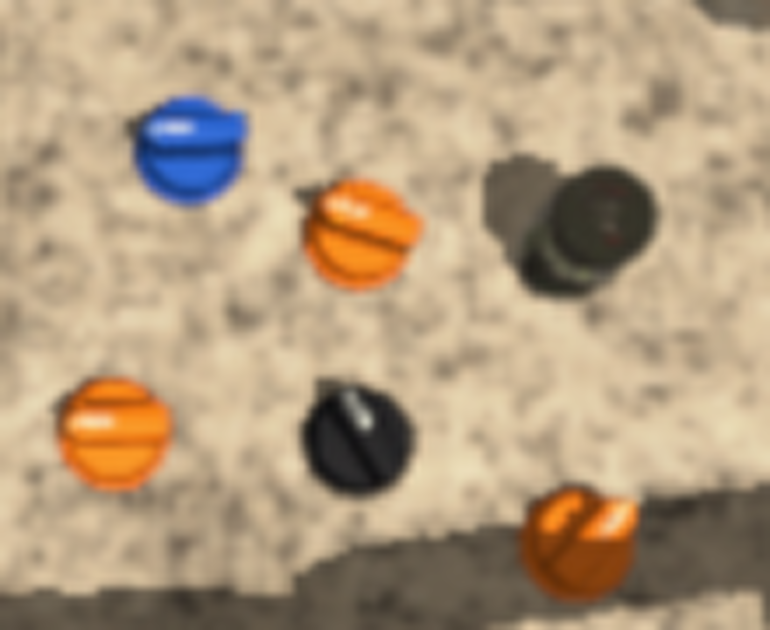

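View pics/s0a.png

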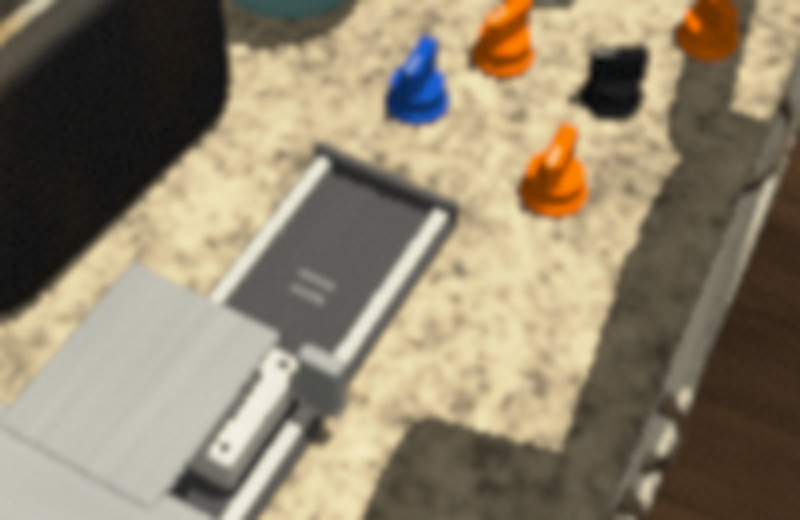

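```bash
python3 - <<'E'
from h import *
def Z(u,v): return 190+u/6,160+v/6
P={}
for n,(u,v),z in [('ov far right',(322,94),.094),('ov near right',(306,303),.094),('fin',(314,364),.080),('boxTR',(360,178),.05),('boxBR',(346,334),.05),('boxBL',(183,327),.05),('boxhole TR',(339,188),.05),('holeBR',(327,315),.05),('holeBL',(198,308),.05),
  ('railTR',(712,168),.01),('railBR',(704,393),.01)]:
    p=px2plane('top',*Z(u,v),z);P[n]=p;print(n,p.round(4))
for a,b in [('ov far right','ov near right'),('boxTR','boxBR'),('railTR','railBR')]:
    d=P[a]-P[b];print(a,np.linalg.norm(d),np.arctan2(-d[1],d[0])*-1)
d=P['boxBR']-P['boxBL'];print(np.linalg.norm(d),np.arctan2(d[0],-d[1]))
for z in(.009,.024,.05):
  for uv in [(358,440)]: print('knob',z,px2plane('top',310+uv[0]/7,180+uv[1]/7,z).round(4))
a=px2plane('top',310+345/7,180+388/7,.05);b=px2plane('top',310+372/7,180+428/7,.05);print(a,b)
print('jar cap',px2plane('top',310+603/7,180+218/7,.105))
print('bowl',px2plane('top',360,150,.069))
E
python3 - <<'E'
import sys;sys.path.insert(0,'.')
from h import *
crop('pics/top0.png','pics/t0c.png',335,220,390,265,14)
E
```

```text
ov far right [0.5657 0.0365 0.094 ]
ov near right [0.4673 0.0416 0.094 ]
fin [0.4413 0.04   0.08  ]
boxTR [0.5361 0.0258 0.05  ]
boxBR [0.4603 0.0309 0.05  ]
boxBL [0.4647 0.108  0.05  ]
boxhole TR [0.5313 0.0357 0.05  ]
holeBR [0.4695 0.0401 0.05  ]
holeBL [0.4738 0.1013 0.05  ]
railTR [ 0.5485 -0.1425  0.01  ]
railBR [ 0.4353 -0.1374  0.01  ]
ov far right 0.09858758464847166 -0.05171646629476608
boxTR 0.07601046576043455 -0.06819966100123313
railTR 0.1132522954834478 -0.04489619666262413
0.07723671061579437 -0.05803271322421455
knob 0.009 [ 0.3821 -0.2937  0.009 ]
knob 0.024 [ 0.3806 -0.292   0.024 ]
knob 0.05 [ 0.3781 -0.2889  0.05  ]
[ 0.39915297 -0.2844687   0.05      ] [ 0.38286154 -0.29475267  0.05      ]
jar cap [ 0.45740745 -0.38072936  0.105     ]
bowl [ 0.64514721 -0.29325472  0.069     ]
```

View pics/t0c.png

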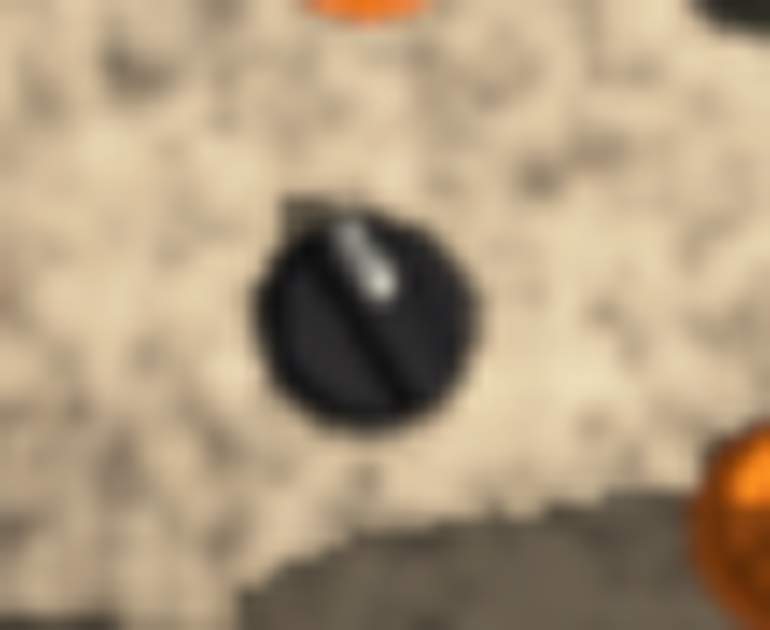

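```bash
cat >> h.py <<'E'
def plan(p,psi,s=None):
    "shift (cm, tool axes) and z-turn from measured pose to reach TCP p, tool straight down, tool x at heading psi"
    from scipy.spatial.transform import Rotation as R
    s=s or arm.read_state(); Rt=s['ee_rot']
    G=np.array([[np.cos(psi),np.sin(psi),0],[np.sin(psi),-np.cos(psi),0],[0,0,-1]])
    print('t',s['t'],'shift cm',(Rt.T@(np.array(p)-s['ee_pos'])*100).round(2),'turn',R.from_matrix(Rt.T@G).as_rotvec().round(4))
E
python3 -c "
from h import *
plan([.4413,.040,.20],-.055)"
```

```text
t 0.15 shift cm [ 43.86 -53.7    1.87] turn [-1.500e-03  1.000e-04  2.868e-01]
```

Emit:
move_arm --series '[[[43.9,-53.7,1.8],[0,0,0.287],0],[[43.9,-53.7,1.8],[0,0,0.287],0],[[43.9,-53.7,1.8],[0,0,0.287],0],[[43.9,-53.7,1.8],[0,0,0.287],0],[[43.9,-53.7,1.8],[0,0,0.287],0],[[43.9,-53.7,1.8],[0,0,0.287],0],[[43.9,-53.7,1.8],[0,0,0.287],0],[[43.9,-53.7,1.8],[0,0,0.287],0],[[43.9,-53.7,1.8],[0,0,0.287],0],[[43.9,-53.7,1.8],[0,0,0.287],0],[[43.9,-53.7,1.8],[0,0,0.287],0],[[43.9,-53.7,1.8],[0,0,0.287],0],[[43.9,-53.7,1.8],[0,0,0.287],0],[[43.9,-53.7,1.8],[0,0,0.287],0],[[43.9,-53.7,1.8],[0,0,0.287],0],[[43.9,-53.7,1.8],[0,0,0.287],0],[[43.9,-53.7,1.8],[0,0,0.287],0],[[43.9,-53.7,1.8],[0,0,0.287],0],[[43.9,-53.7,1.8],[0,0,0.287],0],[[43.9,-53.7,1.8],[0,0,0.287],0]]'

```text
t: 1.82
ee_pos: [0.4413, 0.0392, 0.2003]
ee_rot: [[0.999, -0.054, -0.001], [-0.054, -0.999, -0.0], [-0.001, 0.0, -1.0]]
contact_force: [-0.6, -1.1, 0.5]
gripper_width: 0.0929
```

```bash
python3 -c "
from h import *
s=arm.read_state();print(s['t'],s['ee_pos'],s['ee_rot'],abs(s['qvel']).max(),s['contact_force'])
cv2.imwrite('pics/w1.png',arm.get_image('wrist')[:,:,::-1])"
```

```text
1.8167 [0.44128407 0.03923357 0.20028921] [[ 9.98516638e-01 -5.44372429e-02 -1.05321740e-03]
 [-5.44377275e-02 -9.98517072e-01 -4.37081089e-04]
 [-1.02786207e-03  4.93767502e-04 -9.99999350e-01]] 0.029063953883495464 [-0.63444896 -1.07740483  0.46517466]
```

View pics/w1.png

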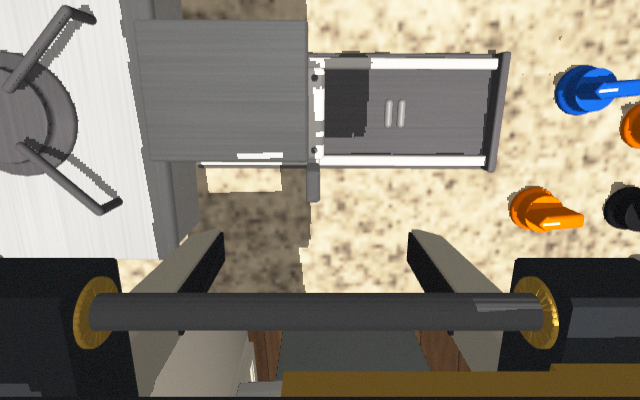

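```bash
python3 -c "
from h import *
crop('pics/w1.png','pics/w1a.png',260,20,390,220,4)
crop('pics/w1.png','pics/w1b.png',120,0,320,130,4)"
```

```text
(no output)
```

View pics/w1a.png

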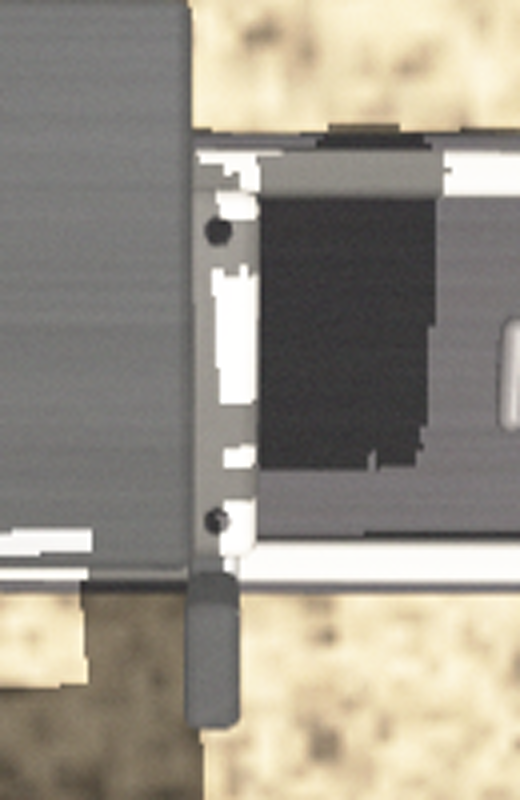

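```bash
python3 -c "
from h import *
R=np.array([[ 9.98516638e-01,-5.44372429e-02,-1.05321740e-03],[-5.44377275e-02,-9.98517072e-01,-4.37081089e-04],[-1.02786207e-03,4.93767502e-04,-9.99999350e-01]])
T=wristT(dict(ee_rot=R,ee_pos=[0.44128407,0.03923357,0.20028921]))
for n,u,v,z in [('fin',313,186.5,.08),('fin top edge',313,171.2,.08),('fin low edge',313,201.5,.08),('ov far',307.5,20.5,.094),('ov near',307.5,162,.094),('boxR far',324.5,63,.05),('boxR near',323.5,157.5,.05),('railR',510,53,.01),('railR',495,171,.01)]:
  print(n,px2plane('wrist',u,v,z,T).round(4))
"
```

```text
fin [0.4426 0.0401 0.08  ]
fin top edge [0.4556 0.0393 0.08  ]
fin low edge [0.4295 0.0408 0.08  ]
ov far [0.5668 0.0369 0.094 ]
ov near [0.4659 0.043  0.094 ]
boxR far [0.542  0.0249 0.05  ]
boxR near [0.4617 0.0296 0.05  ]
railR [ 0.545  -0.1519  0.01  ]
railR [ 0.4316 -0.1466  0.01  ]
```

Emit:
move_arm --series '[[[0,-0.1,8],[0,0,0],0],[[0,-0.1,8],[0,0,0],0],[[0,-0.1,12],[0,0,0],0],[[0,-0.1,14.8],[0,0,0],0],[[0,-0.1,14.8],[0,0,0],0],[[0,-0.1,14.8],[0,0,0],0.5],[[0,-0.1,14.8],[0,0,0],1],[[0,-0.1,14.8],[0,0,0],1],[[0,-0.1,14.8],[0,0,0],1],[[0,-0.1,14.8],[0,0,0],1],[[0,-0.1,14.8],[0,0,0],1],[[0,-0.1,14.8],[0,0,0],1],[[0,-0.1,14.8],[0,0,0],1]]' --force 40

```text
t: 2.95
ee_pos: [0.442, 0.0406, 0.0529]
ee_rot: [[0.998, -0.055, 0.0], [-0.055, -0.998, -0.0], [0.0, -0.0, -1.0]]
contact_force: [-0.1, 0.2, -0.9]
gripper_width: 0.0441
```

Emit:
move_arm --series '[[[0,0,0],[0,0,0],1],[[0,0,0],[0,0,0],1],[[0,0,0],[0,0,0],1],[[0,0,0],[0,0,0],1],[[0,0,0],[0,0,0],1],[[0,0,0],[0,0,0],1],[[0,0,0],[0,0,0],1],[[0,0,0],[0,0,0],1]]'

```text
t: 3.62
ee_pos: [0.4418, 0.0406, 0.0526]
ee_rot: [[0.998, -0.055, -0.0], [-0.055, -0.998, 0.0], [-0.0, -0.0, -1.0]]
contact_force: [0.4, 0.7, -1.4]
gripper_width: 0.0119
```

Emit:
move_arm --series '[[[0,2,0],[0,0,0],1],[[0,4,0],[0,0,0],1],[[0,6,0],[0,0,0],1],[[0,8,0],[0,0,0],1],[[0,9,0],[0,0,0],1],[[0,9,0],[0,0,0],1],[[0,9,0],[0,0,0],1]]'

```text
t: 4.2
ee_pos: [0.4365, -0.0495, 0.0525]
ee_rot: [[0.998, -0.057, -0.001], [-0.057, -0.998, -0.0], [-0.001, 0.0, -1.0]]
contact_force: [-3.2, -0.2, 1.7]
gripper_width: 0.0118
```

Emit:
move_arm --series '[[[0,0.5,0],[0,0,0],1],[[0,1.0,0],[0,0,0],1],[[0,1.0,0],[0,0,0],1]]'

```text
t: 4.45
ee_pos: [0.4361, -0.0579, 0.0526]
ee_rot: [[0.999, -0.054, -0.001], [-0.054, -0.999, 0.003], [-0.001, -0.002, -1.0]]
contact_force: [-3.5, 6.5, 5.1]
gripper_width: 0.0116
```

Emit:
move_arm --series '[[[0,0.3,0],[0,0,0],1],[[0,0.3,0],[0,0,0],1]]'

```text
t: 4.62
ee_pos: [0.4358, -0.0612, 0.0525]
ee_rot: [[0.999, -0.054, -0.001], [-0.054, -0.999, 0.001], [-0.001, -0.001, -1.0]]
contact_force: [-4.4, 4.0, 3.6]
gripper_width: 0.012
```

Emit:
move_arm --series '[[[0,0.3,0],[0,0,0],1],[[0,0.3,0],[0,0,0],1]]'

```text
t: 4.78
ee_pos: [0.4356, -0.0649, 0.0526]
ee_rot: [[0.999, -0.054, -0.001], [-0.054, -0.999, 0.0], [-0.001, -0.0, -1.0]]
contact_force: [-4.5, 1.3, 3.5]
gripper_width: 0.0115
```

Emit:
move_arm --series '[[[0,0.2,0],[0,0,0],1],[[0,0.2,0],[0,0,0],1]]'

```text
t: 4.95
ee_pos: [0.4355, -0.0674, 0.0526]
ee_rot: [[0.999, -0.055, -0.001], [-0.055, -0.999, -0.0], [-0.001, 0.001, -1.0]]
contact_force: [-5.4, -0.6, 3.3]
gripper_width: 0.0119
```

Emit:
move_arm --series '[[[0,0.2,0],[0,0,0],1],[[0,0.2,0],[0,0,0],1]]'

```text
t: 5.12
ee_pos: [0.4354, -0.0689, 0.0526]
ee_rot: [[0.998, -0.055, -0.001], [-0.055, -0.998, 0.001], [-0.001, -0.001, -1.0]]
contact_force: [-4.8, 2.3, 3.5]
gripper_width: 0.0118
```

Emit:
move_arm --series '[[[0,0,0],[0,0,0],0.7],[[0,0,0],[0,0,0],0.7],[[0,0,0],[0,0,0],0.7],[[0,0,0],[0,0,0],0.7],[[0,0,0],[0,0,0],0.7],[[0,0,-4],[0,0,0],0.7],[[0,0,-8],[0,0,0],0.5],[[0,0,-12],[0,0,0],0.2],[[0,0,-15],[0,0,0],0],[[0,0,-15],[0,0,0],0],[[0,0,-15],[0,0,0],0]]'

```text
t: 6.03
ee_pos: [0.4374, -0.0698, 0.2051]
ee_rot: [[0.998, -0.055, 0.005], [-0.055, -0.998, -0.001], [0.005, 0.001, -1.0]]
contact_force: [-0.0, -0.3, -0.2]
gripper_width: 0.0567
```

```bash
python3 -c "
from h import *
s=arm.read_state();np.savez('s2.npz',**s);print(s['t'],s['ee_pos'],abs(s['qvel']).max())
cv2.imwrite('pics/w2.png',arm.get_image('wrist')[:,:,::-1])
crop('pics/w2.png','pics/w2a.png',200,40,400,240,3)"
```

```text
6.0333 [ 0.43739461 -0.0697637   0.20506704] 0.06875670277081868
```

View pics/w2.png

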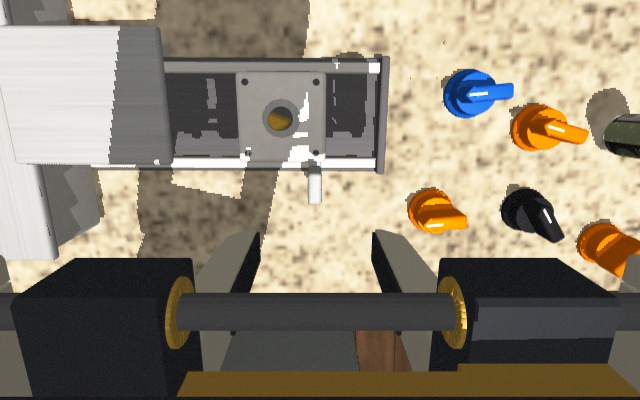

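View pics/w2a.png

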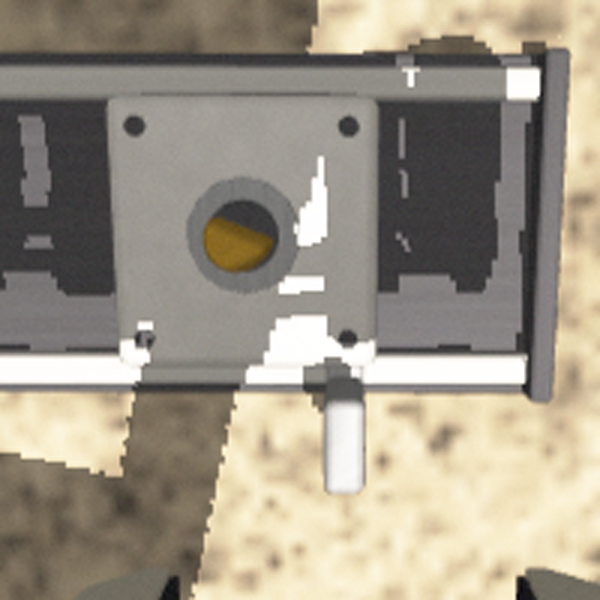

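```bash
python3 -c "
from h import *
crop('pics/w2.png','pics/w2b.png',255,90,310,145,12)
crop('pics/w2.png','pics/w2c.png',480,170,580,250,8)"
```

```text
(no output)
```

View pics/w2b.png

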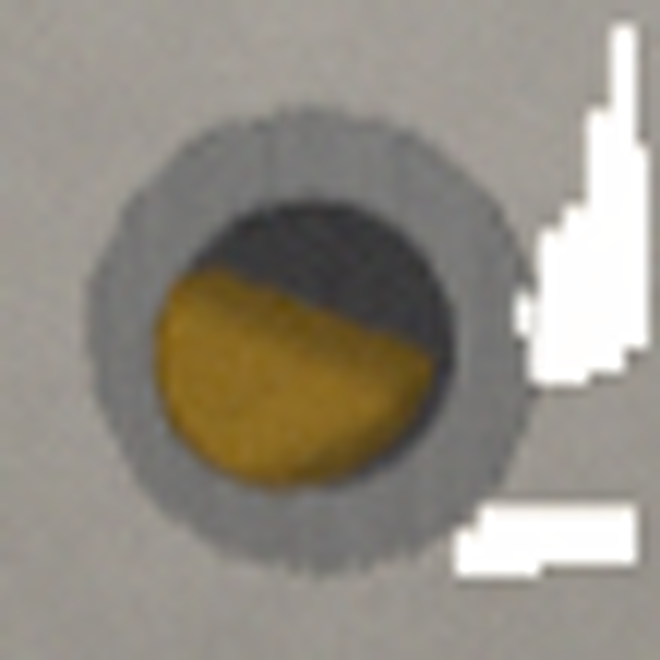

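View pics/w2c.png

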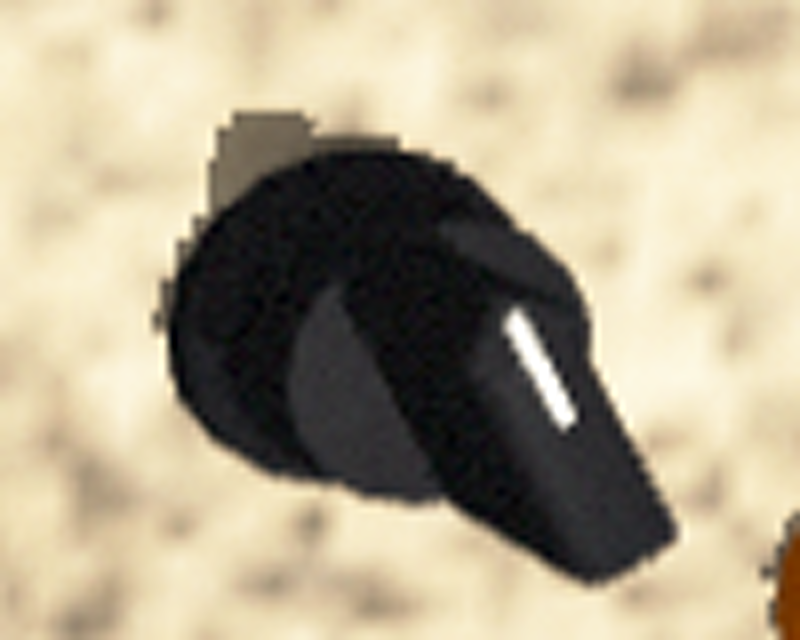

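```bash
cat >> h.py <<'E'
def ld(f):
    d=np.load(f); return {k:d[k] for k in d.files}
def dshape(c,psi,r,fl,z,n=60):
    a=np.arccos(fl/r); t=np.linspace(a,2*np.pi-a,n)+psi
    return np.c_[c[0]+r*np.cos(t),c[1]+r*np.sin(t),np.full(n,z)]
def overlay(src,dst,curves,T,box,f,cam='wrist'):
    im=cv2.imread(src); x0,y0,x1,y1=box
    im=cv2.resize(im[y0:y1,x0:x1],None,fx=f,fy=f,interpolation=cv2.INTER_CUBIC)
    for pts,col in curves:
        q=np.array([proj(cam,p,T) for p in pts]); q=((q+.5-[x0,y0])*f).round().astype(np.int32)
        cv2.polylines(im,[q.reshape(-1,1,2)],True,col,1)
    cv2.imwrite(dst,im)
E
python3 - <<'E'
from h import *
s=ld('s2.npz');T=wristT(s)
f=px2plane('wrist',314.7,188.7,.08,T);print('fin',f)
y=-.057;ex=np.array([np.cos(y),np.sin(y)]);ey=np.array([-ex[1],ex[0]])
c=f[:2]+.058*ex+.030*ey;print('spindle from fin',c)
a=px2plane('wrist',272.1,112.1,.06,T);b=px2plane('wrist',255+400/12,90+340/12,.06,T);d=b-a;print('flat normal yaw',np.arctan2(d[1],d[0])+np.pi/2)
psi=-.42
overlay('pics/w2.png','pics/w2d.png',[(dshape(c,psi,.009,.0025,.075),(0,0,255)),(dshape(c,psi,.0075,.0025,.078),(0,255,0)),(dshape(c,psi,.009,.0025,.05),(255,0,0))],T,(255,90,310,145),12)
E
```

```text
fin [ 0.43629279 -0.07031288  0.08      ]
spindle from fin [ 0.49590767 -0.04366582]
flat normal yaw -0.4170924961994953
```

View pics/w2d.png

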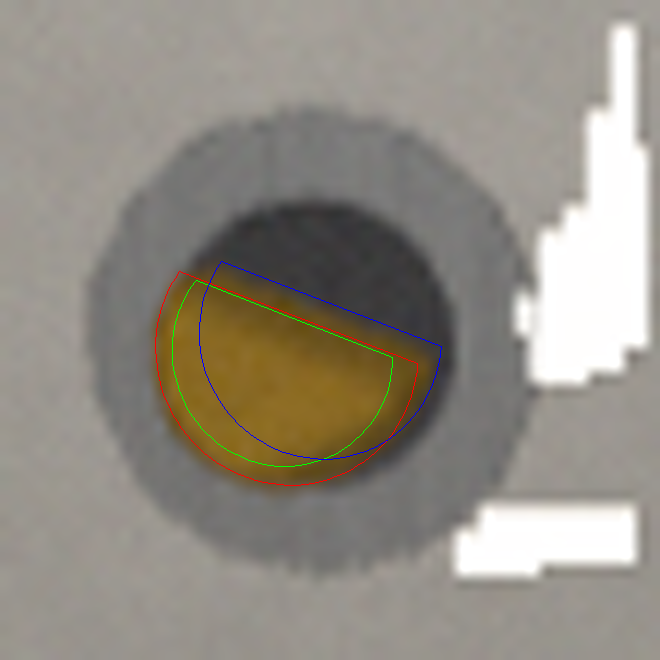

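```bash
python3 -c "
from h import *
s=ld('s2.npz');T=wristT(s)
a=px2plane('wrist',480+512/8,170+315/8,.05,T);b=px2plane('wrist',480+567/8,170+425/8,.05,T);d=a-b;print(a,b)
print('line yaw?',np.arctan2(d[1],d[0]))
print(arm.read_state()['joints'].round(3))
plan([.382,-.293,.19],.57)
"
```

```text
[ 0.39643471 -0.28753425  0.05      ] [ 0.38207284 -0.29569549  0.05      ]
line yaw? 0.5167526507765365
[-0.274 -0.307  1.928 -0.     1.519  1.352]
t 6.0833 shift cm [-4.17 22.62  1.29] turn [ 0.0007 -0.0012 -0.6252]
```

Emit:
move_arm --series '[[[-4.2,22.6,1.3],[0,0,-0.6],0.4],[[-4.2,22.6,1.3],[0,0,-0.6],0.4],[[-4.2,22.6,1.3],[0,0,-0.6],0.4],[[-4.2,22.6,1.3],[0,0,-0.6],0.4],[[-4.2,22.6,1.3],[0,0,-0.6],0.4],[[-4.2,22.6,1.3],[0,0,-0.6],0.4],[[-4.2,22.6,1.3],[0,0,-0.6],0.4],[[-4.2,22.6,1.3],[0,0,-0.6],0.4],[[-4.2,22.6,1.3],[0,0,-0.6],0.4],[[-4.2,22.6,1.3],[0,0,-0.6],0.4],[[-4.2,22.6,1.3],[0,0,-0.6],0.4],[[-4.2,22.6,1.3],[0,0,-0.6],0.4]]'

```text
t: 7.08
ee_pos: [0.3818, -0.2914, 0.1895]
ee_rot: [[0.854, 0.52, 0.0], [0.52, -0.854, 0.0], [0.0, -0.0, -1.0]]
contact_force: [-0.2, -0.3, 1.6]
gripper_width: 0.0555
```

```bash
python3 -c "
from h import *
s=arm.read_state();np.savez('s3.npz',**s);print(s['t'],s['ee_pos'],s['gripper_width'],abs(s['qvel']).max(),np.arctan2(s['ee_rot'][1,0],s['ee_rot'][0,0]))
cv2.imwrite('pics/w3.png',arm.get_image('wrist')[:,:,::-1])
crop('pics/w3.png','pics/w3a.png',265,140,365,230,8)"
```

```text
7.0833 [ 0.38182219 -0.29139027  0.18949718] 0.05551008172478376 0.004491761046346677 0.5463287950746567
```

View pics/w3.png

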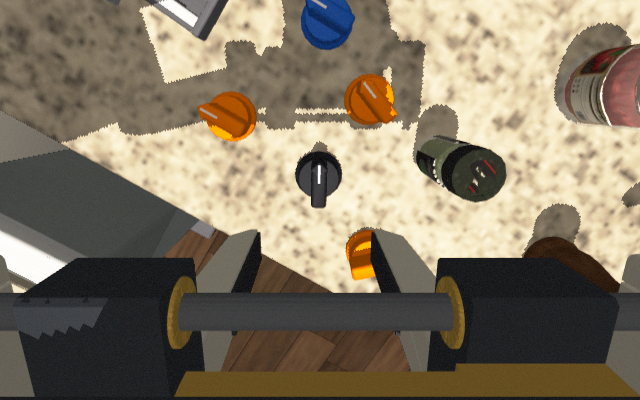

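View pics/w3a.png

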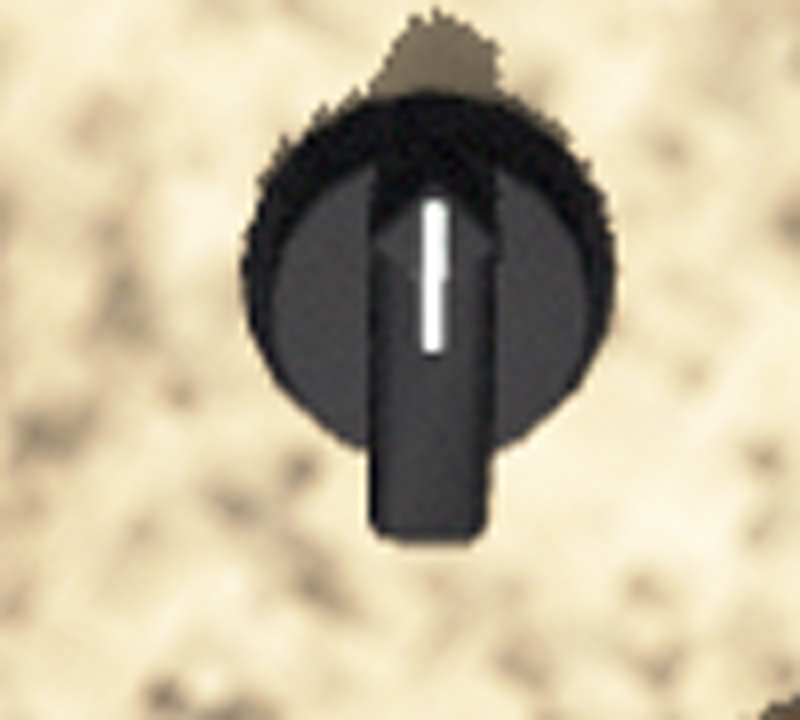

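```bash
cat >> h.py <<'E'
def knobcurves(c,psi,z0):
    R=np.array([[np.cos(psi),-np.sin(psi)],[np.sin(psi),np.cos(psi)]])
    bar=np.array([[-22,-7],[13,-7],[21,0],[13,7],[-22,7]])/1000.
    t=np.linspace(0,2*np.pi,60)
    circ=np.c_[np.cos(t),np.sin(t)]
    f=lambda q,z: np.c_[q@R.T+c,np.full(len(q),z0+z)]
    return [(f(bar,.05),(0,255,0)),(f(circ*.024,.009),(0,0,255)),(f(circ*.020,.024),(255,0,0)),(f(circ*.024,0.0),(0,255,255))]
E
python3 - <<'E'
from h import *
s=ld('s3.npz');T=wristT(s)
psi=.5463
p=px2plane('wrist',265+429/8-.5,140+540/8-.5,.05,T); print(p)
c=p[:2]+.022*np.array([np.cos(psi),np.sin(psi)]); print(c)
overlay('pics/w3.png','pics/w3b.png',knobcurves(c,psi,0),T,(265,140,365,230),8)
E
```

```text
[ 0.36380946 -0.30613718  0.05      ]
[ 0.38260742 -0.29470753]
```

View pics/w3b.png

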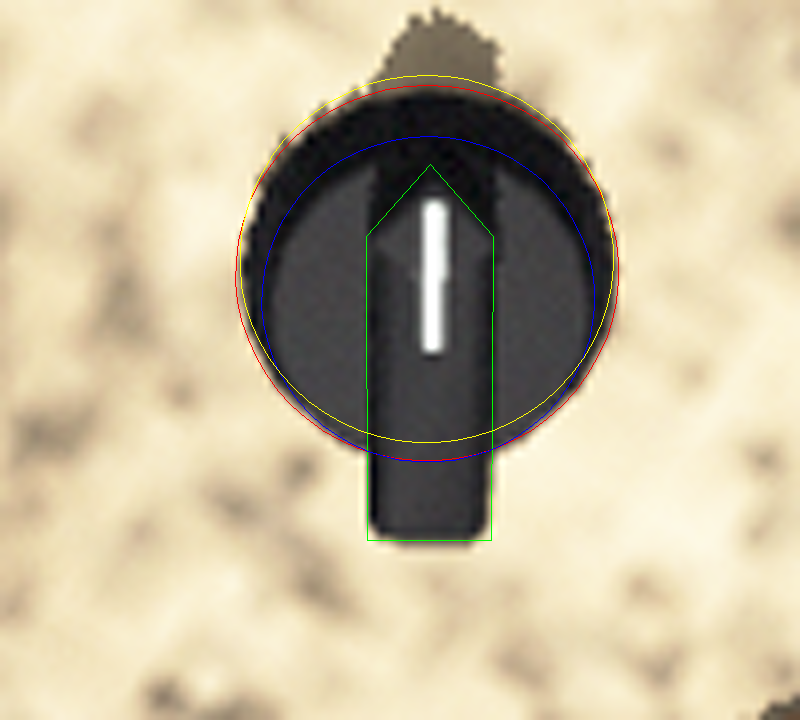

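```bash
python3 -c "
from h import *
plan([.3822,-.2950,.0275],.5463)
"
```

```text
t 7.1333 shift cm [-0.15  0.31 16.22] turn [ 0.0001 -0.0001  0.0001]
```

Emit:
move_arm --series '[[[-0.15,0.31,4],[0,0,0],0.4],[[-0.15,0.31,8],[0,0,0],0.4],[[-0.15,0.31,12],[0,0,0],0.4],[[-0.15,0.31,15],[0,0,0],0.4],[[-0.15,0.31,16.2],[0,0,0],0.4],[[-0.15,0.31,16.2],[0,0,0],0.5],[[-0.15,0.31,16.2],[0,0,0],1],[[-0.15,0.31,16.2],[0,0,0],1],[[-0.15,0.31,16.2],[0,0,0],1],[[-0.15,0.31,16.2],[0,0,0],1],[[-0.15,0.31,16.2],[0,0,0],1],[[-0.15,0.31,16.2],[0,0,0],1],[[-0.15,0.31,16.2],[0,0,0],1],[[-0.15,0.31,16.2],[0,0,0],1],[[-0.15,0.31,16.2],[0,0,0],1],[[-0.15,0.31,16.2],[0,0,0],1],[[-0.15,0.31,16.2],[0,0,0],1],[[-0.15,0.31,16.2],[0,0,0],1]]' --force 50

```text
t: 8.63
ee_pos: [0.3822, -0.2966, 0.0285]
ee_rot: [[0.855, 0.518, 0.001], [0.518, -0.855, -0.001], [0.0, 0.001, -1.0]]
contact_force: [-1.4, -0.1, 6.5]
gripper_width: 0.0134
```

```bash
python3 -c "
from h import *
s=arm.read_state();np.savez('s4.npz',**s);print(s['t'],s['ee_pos'],s['gripper_width'],s['contact_force'])
cv2.imwrite('pics/w4.png',arm.get_image('wrist')[:,:,::-1])"
```

```text
8.6333 [ 0.38217011 -0.2965875   0.02854929] 0.013373486028978818 [-1.37944878 -0.13519751  6.52137535]
```

View pics/w4.png

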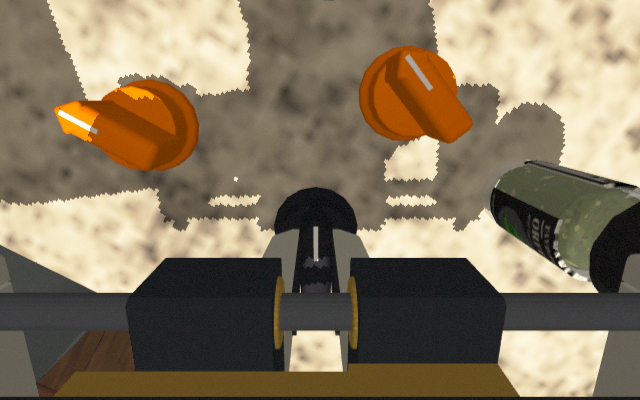

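Emit:
move_arm --series '[[[0,0,-4],[0,0,0],1],[[0,0,-8],[0,0,0],1],[[0,0,-12],[0,0,0],1],[[0,0,-16],[0,0,0],1],[[0,0,-16],[0,0,0],1],[[0,0,-16],[0,0,0],1],[[0,0,-16],[0,0,0],1]]'

```text
t: 9.27
ee_pos: [0.3815, -0.296, 0.1872]
ee_rot: [[0.855, 0.518, -0.0], [0.518, -0.855, 0.0], [-0.0, -0.0, -1.0]]
contact_force: [-0.6, 0.0, -0.6]
gripper_width: 0.0135
```

```bash
python3 -c "
from h import *
s=arm.read_state();np.savez('s5.npz',**s);print(s['t'],s['ee_pos'],s['gripper_width'],s['contact_force'])
cv2.imwrite('pics/w5.png',arm.get_image('wrist')[:,:,::-1])
cv2.imwrite('pics/sc5.png',arm.get_image('scene')[:,:,::-1])
crop('pics/w5.png','pics/w5a.png',250,170,390,290,5)
crop('pics/sc5.png','pics/sc5a.png',280,90,420,230,5)
T=wristT(s); psi=np.arctan2(s['ee_rot'][1,0],s['ee_rot'][0,0]);print(psi)
overlay('pics/w5.png','pics/w5b.png',knobcurves(s['ee_pos'][:2],psi,s['ee_pos'][2]-.0285),T,(250,170,390,290),5)
print(s['joints'])
"
```

```text
9.2667 [ 0.38148963 -0.29596174  0.1871826 ] 0.013522788196793171 [-0.63866018  0.0082941  -0.64873871]
0.544758377787768
[-7.66024004e-01 -1.74896980e-01  1.84640876e+00 -3.78867600e-05
  1.47025043e+00  2.60017757e-01]
```

View pics/w5b.png

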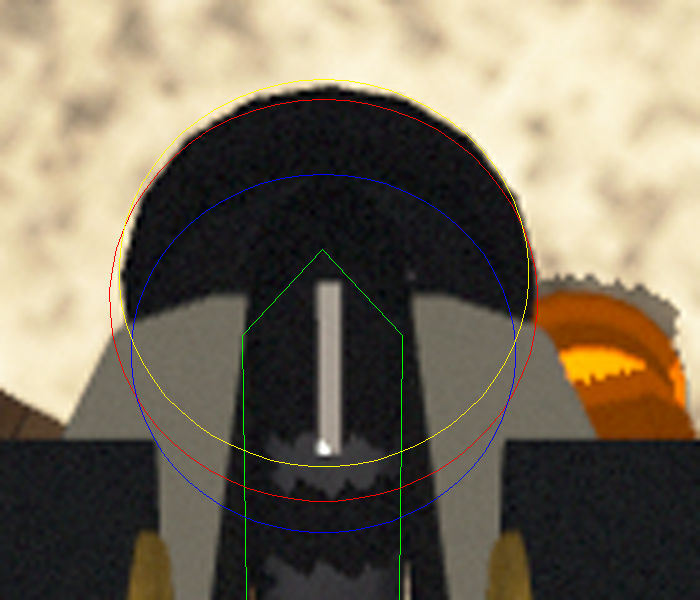

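View pics/w5a.png

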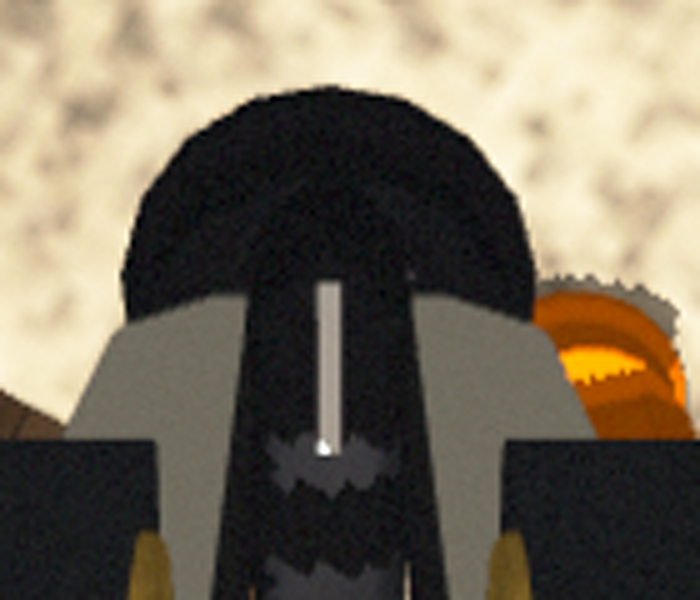

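View pics/sc5a.png

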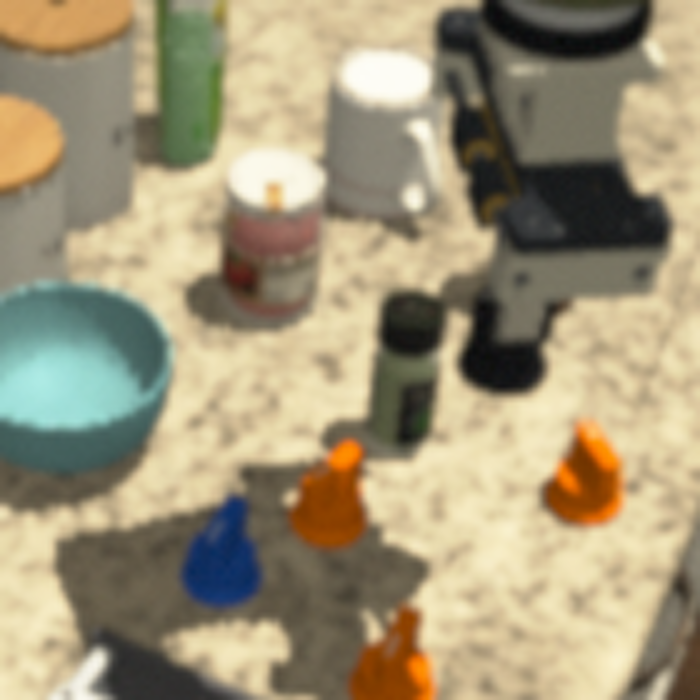

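```bash
python3 -c "
from h import *
plan([.4959,-.0431,.140],-.415)
"
```

```text
t 9.3667 shift cm [ 22.92 -15.58   4.59] turn [-0.0026  0.0024  0.9598]
```

Emit:
move_arm --series '[[[22.92,-15.58,0],[0,0,0.96],1],[[22.92,-15.58,0],[0,0,0.96],1],[[22.92,-15.58,0],[0,0,0.96],1],[[22.92,-15.58,0],[0,0,0.96],1],[[22.92,-15.58,0],[0,0,0.96],1],[[22.92,-15.58,0],[0,0,0.96],1],[[22.92,-15.58,0],[0,0,0.96],1],[[22.92,-15.58,2],[0,0,0.96],1],[[22.92,-15.58,4.6],[0,0,0.96],1],[[22.92,-15.58,4.6],[0,0,0.96],1],[[22.92,-15.58,4.6],[0,0,0.96],1],[[22.92,-15.58,4.6],[0,0,0.96],1],[[22.92,-15.58,4.6],[0,0,0.96],1],[[22.92,-15.58,4.6],[0,0,0.96],1]]'

```text
t: 10.53
ee_pos: [0.4976, -0.045, 0.1431]
ee_rot: [[0.915, -0.403, 0.002], [-0.403, -0.915, -0.0], [0.002, -0.0, -1.0]]
contact_force: [-0.0, -0.2, -0.7]
gripper_width: 0.0138
```

```bash
python3 -c "
from h import *
s=arm.read_state();np.savez('s6.npz',**s);print(s['t'],s['ee_pos'],s['gripper_width'],s['contact_force'],s['joints'])
plan([.4959,-.0431,.1085],-.415,s)
for n in ('wrist','top','scene'): cv2.imwrite('pics/%s6.png'%n,arm.get_image(n)[:,:,::-1])
T=wristT(s)
c=[.4959,-.0437]
overlay('pics/wrist6.png','pics/w6b.png',[(dshape(c,-.415,.009,.0025,.078),(0,255,0))]+knobcurves(s['ee_pos'][:2],-.415,s['ee_pos'][2]-.0285)[1:],T,(220,130,400,290),4)
crop('pics/scene6.png','pics/sc6a.png',200,170,380,310,4)
"
```

```text
10.5333 [ 0.49763642 -0.04499309  0.1430863 ] 0.013799838010147992 [-0.01428642 -0.20906775 -0.66637793] [-1.92769345e-01 -9.66008687e-02  1.85726701e+00 -6.38969563e-05
  1.37878151e+00  1.79330102e+00]
t 10.5333 shift cm [-0.24 -0.1   3.46] turn [-0.0004 -0.0021 -0.0003]
```

View pics/w6b.png

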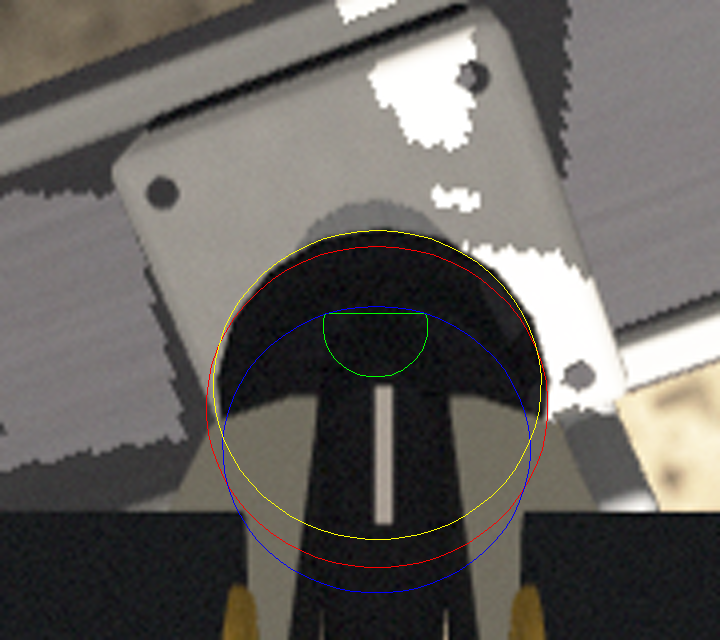

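View pics/sc6a.png

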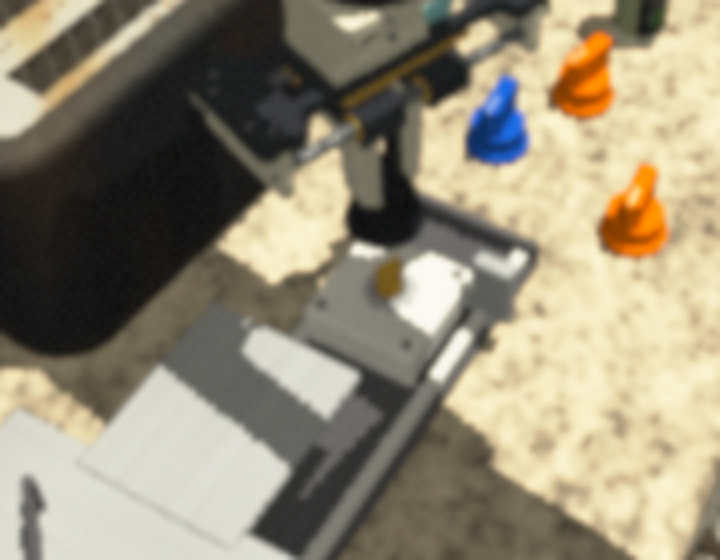

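Emit:
move_arm --series '[[[-0.24,-0.1,1.5],[0,0,0],1],[[-0.24,-0.1,2.5],[0,0,0],1],[[-0.24,-0.1,3.2],[0,0,0],1],[[-0.24,-0.1,3.2],[0,0,0],1],[[-0.24,-0.1,3.2],[0,0,0],1]]'

```text
t: 11.1
ee_pos: [0.4947, -0.0421, 0.1091]
ee_rot: [[0.915, -0.403, -0.001], [-0.403, -0.915, 0.0], [-0.001, 0.0, -1.0]]
contact_force: [-0.2, 0.2, -1.1]
gripper_width: 0.0132
```

```bash
python3 -c "
from h import *
s=arm.read_state();print(s['t'],s['ee_pos'],s['contact_force'],abs(s['qvel']).max())
plan([.4959,-.0431,.1085],-.415,s)
"
```

```text
11.1 [ 0.49466184 -0.04213902  0.10912987] [-0.20939842  0.16891118 -1.06482988] 0.01769803259574028
t 11.1 shift cm [0.15 0.04 0.06] turn [ 0.0003  0.0014 -0.0002]
```

Emit:
move_arm --series '[[[0.13,0.04,0],[0,0,0],1],[[0.13,0.04,0],[0,0,0],1],[[0.13,0.04,0],[0,0,0],1],[[0.13,0.04,0],[0,0,0],1],[[0.13,0.04,0],[0,0,0],1]]'

```text
t: 11.52
ee_pos: [0.4964, -0.0431, 0.11]
ee_rot: [[0.915, -0.403, 0.001], [-0.403, -0.915, -0.0], [0.001, -0.0, -1.0]]
contact_force: [1.2, -0.7, -0.6]
gripper_width: 0.0136
```

```bash
python3 -c "
from h import *
s=arm.read_state();print(s['t'],s['ee_pos'],s['contact_force'],abs(s['qvel']).max())
plan([.4959,-.0431,.1085],-.415,s)
"
```

```text
11.5167 [ 0.49639313 -0.04308156  0.10995485] [ 1.20813294 -0.74552917 -0.58532378] 0.002084153117141526
t 11.5167 shift cm [-0.04  0.02  0.15] turn [-0.0001 -0.0005 -0.0002]
```

Emit:
move_arm --series '[[[-0.04,0.02,0.3],[0,0,0],1],[[-0.04,0.02,0.3],[0,0,0],1],[[-0.04,0.02,0.5],[0,0,0],1],[[-0.04,0.02,0.6],[0,0,0],1],[[-0.04,0.02,0.6],[0,0,0],1]]'

```text
t: 11.93
ee_pos: [0.4954, -0.043, 0.1032]
ee_rot: [[0.915, -0.403, -0.001], [-0.403, -0.915, 0.0], [-0.001, 0.0, -1.0]]
contact_force: [0.4, -0.3, 0.0]
gripper_width: 0.0136
```

Emit:
move_arm --series '[[[0,0,0.2],[0,0,0],1],[[0,0,0.4],[0,0,0],1],[[0,0,0.5],[0,0,0],1],[[0,0,0.5],[0,0,0],1]]'

```text
t: 12.27
ee_pos: [0.4955, -0.0429, 0.0982]
ee_rot: [[0.915, -0.403, -0.001], [-0.403, -0.915, 0.0], [-0.001, -0.0, -1.0]]
contact_force: [0.2, 1.2, -0.8]
gripper_width: 0.0135
```

Emit:
move_arm --series '[[[0,0,0.2],[0,0,0],1],[[0,0,0.4],[0,0,0],1],[[0,0,0.5],[0,0,0],1],[[0,0,0.5],[0,0,0],1]]'

```text
t: 12.6
ee_pos: [0.4955, -0.0429, 0.0932]
ee_rot: [[0.915, -0.403, -0.001], [-0.403, -0.915, 0.0], [-0.001, -0.0, -1.0]]
contact_force: [-0.8, 2.2, -1.9]
gripper_width: 0.0138
```

Emit:
move_arm --series '[[[0,0,0.2],[0,0,0],1],[[0,0,0.4],[0,0,0],1],[[0,0,0.4],[0,0,0],1]]'

```text
t: 12.85
ee_pos: [0.4955, -0.043, 0.0891]
ee_rot: [[0.915, -0.403, -0.001], [-0.403, -0.915, 0.0], [-0.001, 0.0, -1.0]]
contact_force: [-0.8, 1.4, -0.8]
gripper_width: 0.0132
```

Emit:
move_arm --series '[[[0,0,0.2],[0,0,0],1],[[0,0,0.2],[0,0,0],1]]'

```text
t: 13.02
ee_pos: [0.4958, -0.043, 0.0877]
ee_rot: [[0.915, -0.403, 0.0], [-0.403, -0.915, 0.0], [-0.0, -0.0, -1.0]]
contact_force: [-3.9, 2.5, 4.9]
gripper_width: 0.0137
```

Emit:
move_arm --series '[[[0,0,0.2],[0,0,0],1],[[0,0,0.2],[0,0,0],1]]'

```text
t: 13.18
ee_pos: [0.4958, -0.043, 0.0858]
ee_rot: [[0.915, -0.403, 0.0], [-0.403, -0.915, 0.0], [-0.0, -0.0, -1.0]]
contact_force: [-2.9, 3.8, 5.5]
gripper_width: 0.0138
```

Emit:
move_arm --series '[[[0,0,0.2],[0,0,0],1],[[0,0,0.2],[0,0,0],1]]'

```text
t: 13.35
ee_pos: [0.4958, -0.043, 0.0839]
ee_rot: [[0.915, -0.403, 0.0], [-0.403, -0.915, 0.0], [0.0, -0.0, -1.0]]
contact_force: [-3.0, 3.0, 5.8]
gripper_width: 0.0139
```

Emit:
move_arm --series '[[[0,0,0.15],[0,0,0],1],[[0,0,0.15],[0,0,0],1],[[0,0,0.15],[0,0,0],1]]'

```text
t: 13.6
ee_pos: [0.4958, -0.043, 0.0827]
ee_rot: [[0.915, -0.403, 0.0], [-0.403, -0.915, 0.0], [0.0, -0.0, -1.0]]
contact_force: [-4.2, 3.9, 7.5]
gripper_width: 0.0134
```

Emit:
move_arm --series '[[[0,0,0.1],[0,0,0],1],[[0,0,0.1],[0,0,0],1],[[0,0,0.1],[0,0,0],1]]'

```text
t: 13.85
ee_pos: [0.496, -0.043, 0.0824]
ee_rot: [[0.915, -0.403, 0.0], [-0.403, -0.915, 0.0], [0.0, -0.0, -1.0]]
contact_force: [-7.0, 4.5, 12.0]
gripper_width: 0.0135
```

Emit:
move_arm --series '[[[-0.05,-0.03,0.03],[0,0,0],1],[[-0.05,-0.03,0.03],[0,0,0],1],[[-0.05,-0.03,0.03],[0,0,0],1]]'

```text
t: 14.1
ee_pos: [0.4959, -0.0429, 0.0824]
ee_rot: [[0.915, -0.403, 0.001], [-0.403, -0.915, -0.001], [0.001, 0.0, -1.0]]
contact_force: [-6.5, 2.8, 12.8]
gripper_width: 0.0138
```

```bash
python3 -c "
from h import *
s=arm.read_state();np.savez('s7.npz',**s);print(s['t'],s['ee_pos'],s['contact_force'],abs(s['qvel']).max(),s['moment'])
for n in ('wrist','top','scene'): cv2.imwrite('pics/%s7.png'%n,arm.get_image(n)[:,:,::-1])
crop('pics/scene7.png','pics/sc7a.png',200,170,380,310,4)
crop('pics/top7.png','pics/t7a.png',190,140,420,270,3)
"
```

```text
14.1 [ 0.49591228 -0.04291678  0.08235511] [-6.4911179   2.75492667 12.80915651] 0.0018536223442431508 [0.547415   1.38553183 0.02983365]
```

View pics/wrist7.png

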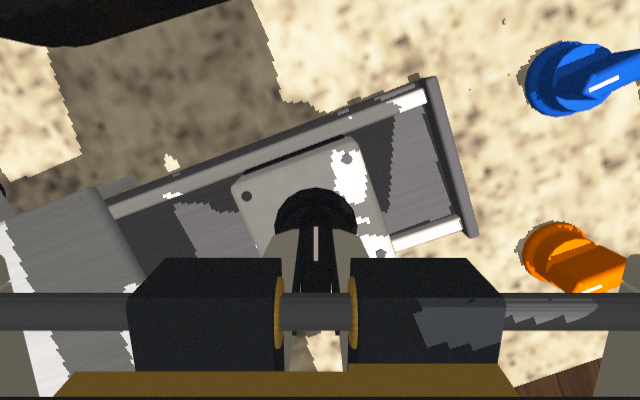

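View pics/sc7a.png

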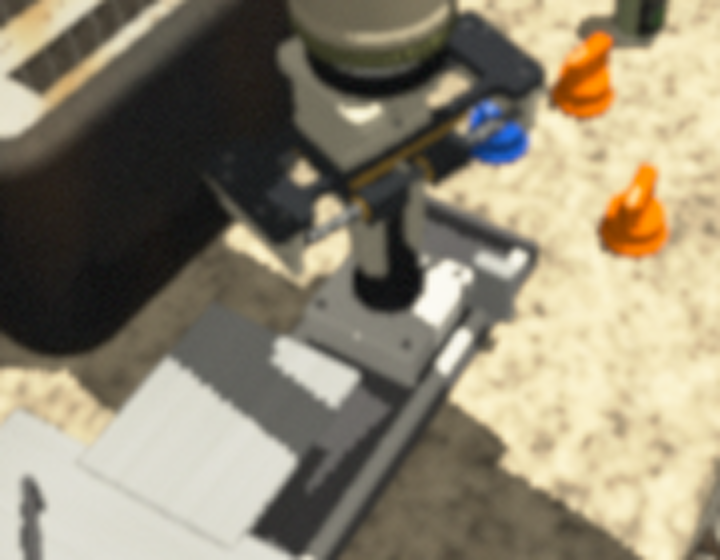

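View pics/t7a.png

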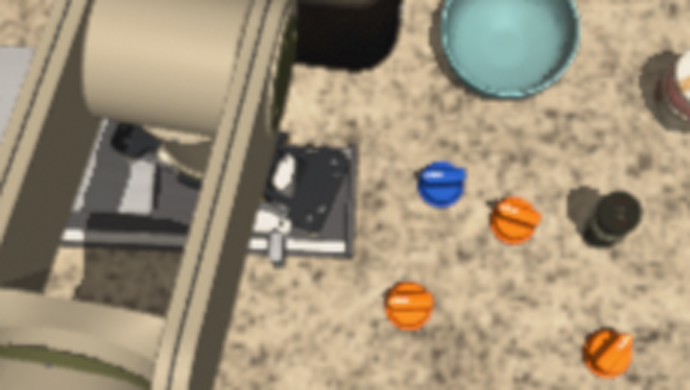

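Emit:
move_arm --series '[[[-0.03,0,0.02],[0,0,0],1],[[-0.03,0,0.02],[0,0,0],1],[[-0.03,0,0.02],[0,0,0],1],[[-0.03,0,0.02],[0,0,0],1],[[-0.03,0,0.02],[0,0,0],1],[[-0.03,0,0.02],[0,0,0],1],[[-0.03,0,0.02],[0,0,0],1],[[-0.03,0,0.02],[0,0,0],1]]'

```text
t: 14.92
ee_pos: [0.4959, -0.0429, 0.0823]
ee_rot: [[0.915, -0.403, 0.002], [-0.403, -0.915, -0.001], [0.002, 0.0, -1.0]]
contact_force: [-6.3, 2.8, 13.5]
gripper_width: 0.0136
```

```bash
python3 -c "
from h import *
a=px2plane('top',190+276/3,140+234/3,.08);print('fin',a)
s=arm.read_state();print(s['t'],s['ee_pos'],s['contact_force'],s['gripper_width'])
"
```

```text
fin [ 0.44718256 -0.06916756  0.08      ]
14.9167 [ 0.49588859 -0.04290133  0.08233771] [-6.29603981  2.8072511  13.48929989] 0.01355620120898689
```

```bash
python3 -c "
from station import arm
print(arm.hand_in())"
```

```text
the job is handed in; nothing more can be done
None
```

The control box is in its working station and the knob is on the spindle, held pressed against its spring. I handed the job in at about 15 s, with the 58 s limit never close.

**Box:** I gripped the push fin and slid it about 109 mm. The force rose at the ridge, to about 6.5 N where I read it, and turned negative just before the station, as a snap-in should. Wrist-camera pictures put the slide at about 0.131 m and the top camera at about 0.129 m, against the 0.130 m detent. I did not test the detent by nudging the box.

**Knob:** I picked up the black knob by its bar and turned it to a heading of -0.415 rad to match the spindle's flat. It slid on freely for 18 mm. The spring took up at about 5 N and I reached the stop about 6 mm lower. At hand-in the gripper was still holding it down with about 13 N. The knob's underside was at about 54 mm, as expected at full press.

**Disagreements in the checks:**
- A sideways force of about 7 N stayed on the tool. Most of it ran across the rail, and about 3 N ran along it, well under the detent's hold.
- The wrist camera read about 0.6 mm to one side of the jaw centre, and I corrected for that.
- The fin's x in the last top picture was about 10 mm off the earlier wrist reading. I put this down to a rough reading from that small crop and did not chase it.

I touched neither jar nor the bowl. The spice jar and bowl looked unmoved in the last pictures; the jam jar was only partly in view there.

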